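Shift a second-hand feed gearbox out of neutral

TASK

The second-hand gearbox on the counter, the one with the straight bar handle on top, was left in neutral with its index pin in the middle notch. Pull the sprung bar handle up until the pin is clear, turn it to the notch on the side of the gearbox's output shaft, and let it drop fully home in that notch. Do not turn the round dial on the speed controller box standing nearby.

Things in the scene. Friction and masses are not known exactly. Their poses are not given: they have to be found in the camera images.
- selector_grip (a point): Grip point of the grey, bolted-down gearbox's (200 x 130 mm) selector: a black bar handle 60 long, 16 wide, 44 high on a 48 mm round skirt. Point on the upright turning axis, 25 above the bar's foot, 19 below its top, 126 above the counter when down; turns and lifts with it. x along the bar towards the brass index pin (10 mm square bar on edge, its end 52 mm from the axis), z up.
- selector (a joint): Bar's angle, rad, + counter-clockwise from above. 0: pin in the middle notch (start, +-0.06 play). +1.047: notch on the side of the output shaft (wanted), a 22 mm steel shaft sticking out 50 mm from a boss on the housing's side, 90 deg from the middle notch; opposite side: flat cover only. -1.047: other notch. Stops +-1.25. Turns easily (0.02 N m) when up; within 10 deg it slides into a notch.
- selector_lift (a joint): How far the bar is pulled up, m: 0 fully down, 0.024 upper stop. The spring pulls down with 5 N (down) to 9 N (up), plus 1 to 2 N of weight; let go, it snaps down. The pin clears the toothed steel arc from 0.011; pull 0.015 to 0.020. The arc, with three notches 19 mm wide, reaches 47 mm from the axis; its top is 98 mm above the counter, the round plate under it (112 mm) 86 mm.
- dial (a joint): Bystander: the round knurled black dial, 52 mm across and 28 mm high, on the grey speed controller box, 150 x 120 x 85 mm, which stands beside the gearbox. Its angle, rad, 0 at the start. Not to be turned.

How it is judged:
On the way:
1. the bar handle is pulled up so that its pin comes clear of the notch (lifted more than 8 mm) (value of joint selector_lift above 0.008 m), for 0.1 s.
At the end, for the whole second after the job is handed in: The bar handle is at rest with its pin in the notch on the output-shaft side (angle 0.90 to 1.20 rad) and fully down (lift under 3 mm) (value of joint selector between 0.9 and 1.2 rad and value of joint selector_lift below 0.003 m and velocity of joint selector between -0.1 and 0.1 rad/s); the robot touches nothing.
It fails at once if the round dial of the speed controller is turned by more than 0.2 rad (value of joint dial above 0.2 rad or value of joint dial below -0.2 rad).
It also fails if it takes over 32 s, if anything falls off the work surface, if the arm or the gripper's body presses on something with over 40 N, if the wrist force passes 120 N, or if a joint passes its speed limit or range.

ROBOT

A 6-joint arm with a two-finger parallel gripper is mounted at the origin on the work surface. World frame = base frame: x ahead of the robot, y to its left, z up, the work surface at z = 0. Lengths are in m, angles in rad, forces in N, time in s.
With the tool pointing down it reaches from about 0.375 to 0.975 m from the base axis. Payload 3.8 kg.
Tool frame: the origin (TCP) lies midway between the tips of the shut fingers; the grasp point (between the pads) lies 19 mm behind it; z points along the fingers, x is the direction in which the jaws open and shut, and the axes are right-handed (so a half turn about z gives the same grasp; the last joint's range is limited). The gripper opens to 85 mm and grips with 20 to 120 N. Pads are 22 mm wide; open, the fingers measure 114 mm over their backs; the gripper's body (76 mm by 85 mm) begins 54 mm behind the grasp point. The pads swing forward as they close: fully open they stand 13 mm farther back than shut.
Start: joints at [-1.278, 0.264, 1.604, -0, 1.274, -0.037], TCP at [0.219, -0.639, 0.203] pointing down, gripper open.
Joint ranges: [-2.63, 2.63], [-0.94, 2.18], [0.31, 2.57], [-1.31, 4.45], [0, 2.66], [-2.55, 2.55]. Speed limits (rad/s): [2.57, 2.57, 3.14, 3.14, 3.14, 3.14].

INTERFACE

Orientations are given as a unit quaternion [x, y, z, w].
In Python, from station import r gives the robot as it stands.
- The arm moves only by the tool servo_tool, never from a script. Its argument "targets" is a list that holds one entry, the list of rows, each a list of 7 numbers: the finger opening in mm, from 0 to 85.4, then the shift along the tool's x, y, z in mm, then the turn, a rotation vector about the tool's x, y, z in rad. A call has 1 to 8 rows; each row shifts and turns the commanded pose from where the row before left it, along the tool's axes as they then stand; what a row does not reach is not made up. A row lasts 1/10 s, in which the tool goes at most 50 mm and 8.59 degrees, less where a joint would pass 70% of its speed; a pose out of reach is approached as far as the arm can. A call is refused whole if a number of a shift passes 50 or a number of a turn 0.15, either way. A call with a gripper value outside its range is refused whole. The fingers move at their own pace and stop on an object; "grip_force" is the grip in N (left out, the last holds). Time passes only in rows, so rows that do not move let the fingers close. It gives the time, the measured TCP pose, the force and the opening at its end, in the units of the state.
- r.sense(): the state, without advancing time (a new reading comes with each control period).
- r.get_image(name): name is "scene" or "side" or "wrist"; returns a dict with "pixels" (400x640x3 uint8, blue, green, red), "K" (3x3 intrinsics, pixels), "D" ([k1, k2, p1, p2, k3] as OpenCV has them; the pictures are not rectified), "R" (3x3) and "t" (3): a world point X has camera coordinates R X + t; the wrist camera has in their place "mount" (4x4, takes a point from camera to tool coordinates, whose origin is the TCP and whose axes are the tool frame's). Camera axes: x right, y down, z forward; pixel columns grow to the right and rows downward; lengths in m; the calibration is good to about 2 mm. A picture is of the moment at which its call begins: read the wrist's pose just before it. There is no depth.
- r.job_done(): hands the job in, once; it reports no verdict.
The state is a dict: "t": time; "q": joint angles; "joint_velocities": joint speeds; "tau": joint torques, N m; "ee_pos": TCP position; "orientation": TCP orientation; "wrist_force": force on the tool from outside, world axes, zero at the start; "torque": the same for the moment, N m; "grip_width": finger opening in m.
Only numpy, scipy, OpenCV 4.12 (cv2) and the standard library are available. Lean on these libraries where they do the work, as an engineer would, in place of code of your own. Each camera call takes 0.05 s, during which the arm holds its last target.

## Working session

There is one attempt and no reset: what is moved stays moved. The work goes in short steps, Python scripts to look and compute and a tool call to move; the robot and the scene stay as the last step left them, time stands still between calls to the robot, and variables do not carry over. Pictures are saved under pics/ and viewed, and the job is handed in when it is done.

Besides the shell and the picture viewer there is one more tool, called after "Request:" as name(argument=value, ...), one argument or row to a line, values as JSON. servo_tool: Moves the arm, as the interface text tells. Its arguments: {"type":"object","properties":{"targets":{"type":"array","items":{"type":"array","items":{"type":"array","items":{"type":"number"}}}},"grip_force":{"type":"number"}},"required":["targets"]}

```bash
mkdir -p pics; ls; python3 - <<'E'
from station import r
import cv2,pickle
s=r.sense();print(s)
d={}
for n in("scene","side","wrist"):
    i=r.get_image(n);d[n]=i;cv2.imwrite(f"pics/{n}0.png",i["pixels"])
    print(n,i["K"],i["D"],i.get("R"),i.get("t"),i.get("mount"))
d["s"]=s
pickle.dump(d,open("im0.pkl","wb"))
E
```

```text
pics
{'t': 0.0, 'q': array([-1.27794166e+00,  2.64782247e-01,  1.60537059e+00,  2.17718270e-05,
        1.27366692e+00, -3.68665167e-02]), 'joint_velocities': array([-0.00087928, -0.00048017,  0.00095813, -0.00057285,  0.00015605,
        0.00054308]), 'tau': array([-7.73327483e-04, -5.15115058e+01, -3.67314434e+01, -2.99759095e-04,
        1.29549552e-02,  4.20899744e-05]), 'ee_pos': array([ 0.21835248, -0.63788225,  0.20174431]), 'orientation': array([ 8.13563628e-01, -5.81474835e-01, -8.75109887e-04, -6.88689360e-04]), 'wrist_force': array([ 0.18378381, -0.24984556,  0.64424208]), 'torque': array([ 0.01907281, -0.04146275,  0.05785765]), 'grip_width': 0.08559467572214631}
scene [[414.65428831   0.         318.42720251]
 [  0.         414.65428831 192.15691362]
 [  0.           0.           1.        ]] [0.01332675 0.         0.         0.         0.        ] [[ 0.73353073  0.67926202 -0.02314674]
 [ 0.33543935 -0.39143838 -0.85688765]
 [-0.59111176  0.6207891  -0.51498329]] [-0.40416419 -0.05734323  1.22442411] None
side [[489.87590227   0.         314.17163929]
 [  0.         489.87590227 198.9564669 ]
 [  0.           0.           1.        ]] [-0.14478898  0.          0.          0.          0.        ] [[-0.98855068 -0.15058358 -0.0095992 ]
 [-0.07892568  0.57025464 -0.81766765]
 [ 0.12860131 -0.80754828 -0.57561052]] [0.55940569 0.15053372 0.90089011] None
wrist [[300.92080411   0.         320.11503071]
 [  0.         300.92080411 200.83706414]
 [  0.           0.           1.        ]] [-0.05631577  0.          0.          0.          0.        ] None None [[ 9.99999961e-01  3.55142104e-05 -2.76062220e-04 -1.27393607e-03]
 [ 5.40848021e-05  9.48128317e-01  3.17887861e-01 -8.18134274e-02]
 [ 2.73031944e-04 -3.17887864e-01  9.48128278e-01 -1.70628425e-01]
 [ 0.00000000e+00  0.00000000e+00  0.00000000e+00  1.00000000e+00]]
```

View pics/scene0.png

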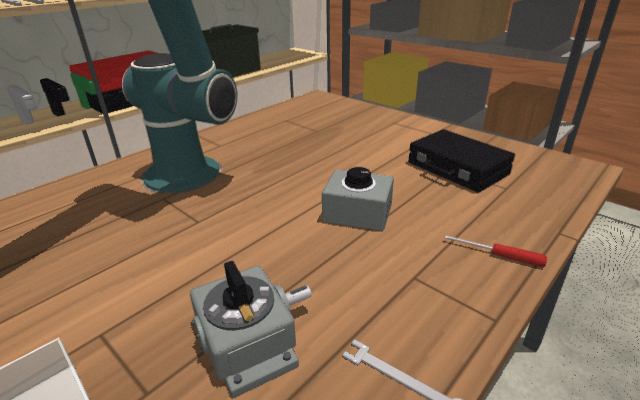

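View pics/side0.png

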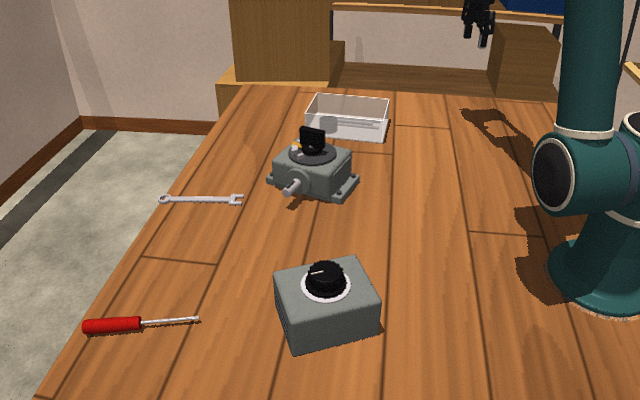

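View pics/wrist0.png

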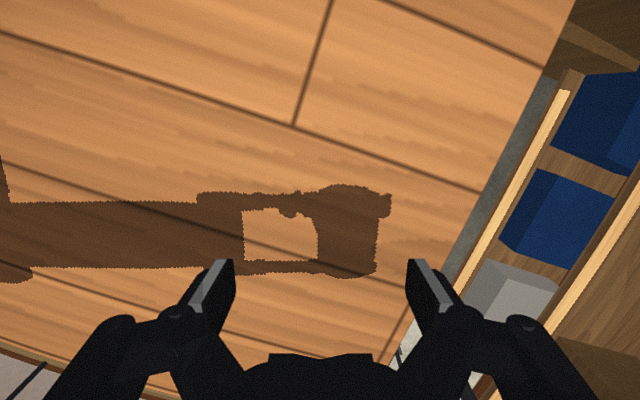

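Scene view: the gearbox is at about (240,310) with the bar handle near (236,285), the brass pin near (246,313) and the shaft on the right at (298,295). The dial box is at (358,195). In the side view, the handle is at (312,140) and the shaft at (292,187). I'll zoom in on both.

```bash
python3 - <<'E'
import cv2,pickle,numpy as np
d=pickle.load(open("im0.pkl","rb"))
a=d["scene"]["pixels"][250:370,180:320];b=d["side"]["pixels"][115:215,255:395]
cv2.imwrite("pics/za.png",cv2.resize(a,None,fx=5,fy=5,interpolation=cv2.INTER_CUBIC)[:600])
cv2.imwrite("pics/zb.png",cv2.resize(b,None,fx=5,fy=5,interpolation=cv2.INTER_CUBIC))
E
```

```text
(no output)
```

View pics/za.png

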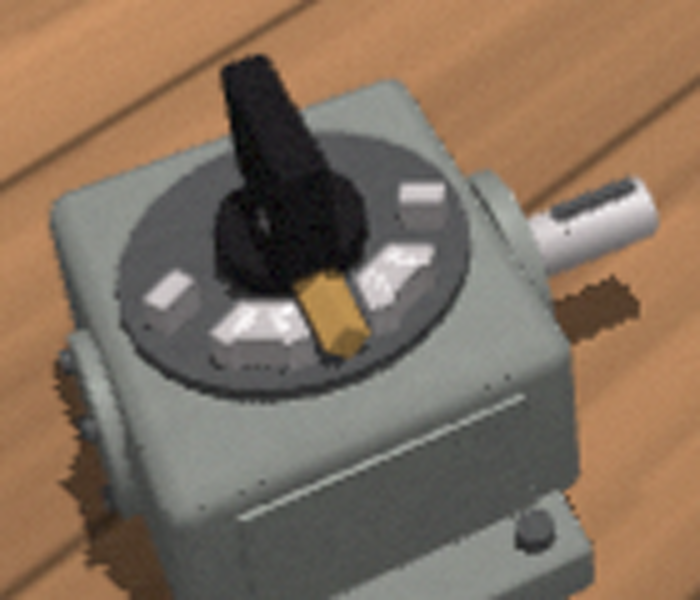

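View pics/zb.png

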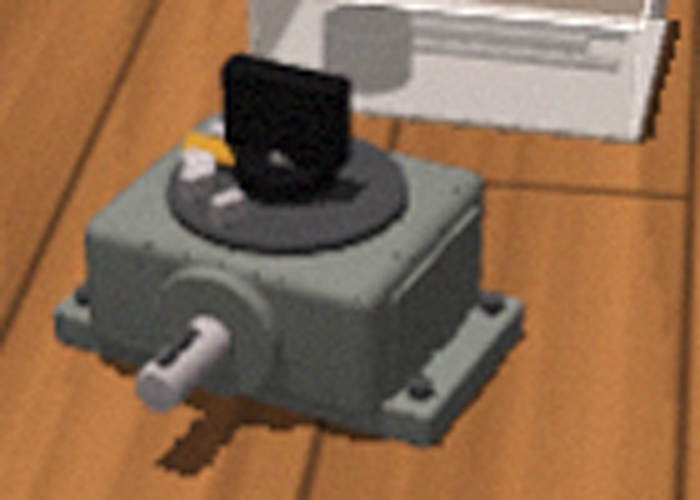

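```bash
cat > h.py <<'E'
import cv2,numpy as np
from scipy.spatial.transform import Rotation as Ro
def ray(im,uv,s=None):
    uv=np.array(uv,float).reshape(-1,1,2)
    n=cv2.undistortPoints(uv,im["K"],np.array(im["D"])).reshape(-1,2)
    v=np.c_[n,np.ones(len(n))]
    if s is None: R=im["R"];return -R.T@im["t"],v@R
    T=np.eye(4);T[:3,:3]=Ro.from_quat(s["orientation"]).as_matrix();T[:3,3]=s["ee_pos"]
    M=T@im["mount"];return M[:3,3],v@M[:3,:3].T
def onz(im,uv,z,s=None):
    c,v=ray(im,uv,s);return c+v*((z-c[2])/v[:,2])[:,None]
E
python3 - <<'E'
import pickle
from h import *
d=pickle.load(open("im0.pkl","rb"))
A=lambda p:[(180+x/5-.4,250+y/5-.4) for x,y in p]
B=lambda p:[(255+x/5-.4,115+y/5-.4) for x,y in p]
sc,si=d["scene"],d["side"]
print("top sc",onz(sc,A([(222,65),(270,57),(300,170),(326,160)]),.145))
print("top si",onz(si,B([(228,60),(350,80)]),.145))
print("pin tip sc",onz(sc,A([(345,340)]),.103), "si",onz(si,B([(185,140)]),.105))
def plate(im,f,pts):
    P=onz(im,f(pts),.086)[:,:2]
    M=np.c_[2*P,np.ones(len(P))];c=np.linalg.lstsq(M,(P**2).sum(1),rcond=None)[0]
    print("plate",c[:2],"r",np.sqrt(c[2]+c[:2]@c[:2]))
plate(sc,A,[(120,290),(135,345),(190,385),(265,398),(350,375),(430,320),(468,250),(460,190),(415,145),(345,130),(165,200)])
plate(si,B,[(168,190),(185,222),(230,243),(300,248),(360,235),(400,208),(408,185),(395,165)])
print("shaft tip sc",onz(sc,A([(650,215)]),.05),"base",onz(sc,A([(540,245)]),.05))
print("dial",onz(sc,[(359,173)],.113),onz(si,[(325,270)],.113))
print("boxtop sc",onz(sc,[(330,172),(393,180),(383,207),(323,200)],.085),"si",onz(si,[(276,271),(358,259),(379,300),(291,319)],.085))
E
```

```text
top sc [[ 0.58247432 -0.24737424  0.145     ]
 [ 0.59079966 -0.23502541  0.145     ]
 [ 0.63856378 -0.26034865  0.145     ]
 [ 0.641007   -0.25261616  0.145     ]]
top si [[ 0.63537478 -0.25538028  0.145     ]
 [ 0.57800645 -0.24308537  0.145     ]]
pin tip sc [[ 0.66592863 -0.2714186   0.103     ]] si [[ 0.65568494 -0.25056236  0.105     ]]
plate [ 0.61253938 -0.25013289] r 0.056104880050096104
plate [ 0.60769586 -0.24629226] r 0.05504422132389995
shaft tip sc [[ 0.65942015 -0.13804193  0.05      ]] base [[ 0.64094323 -0.17331851  0.05      ]]
dial [[0.52545603 0.16983752 0.113     ]] [[0.52219805 0.16640957 0.113     ]]
boxtop sc [[0.43631844 0.16894474 0.085     ]
 [0.57700881 0.23570697 0.085     ]
 [0.62719242 0.12383436 0.085     ]
 [0.51095308 0.06100571 0.085     ]] si [[0.60600445 0.15099023 0.085     ]
 [0.47405695 0.10253869 0.085     ]
 [0.4341206  0.19253138 0.085     ]
 [0.56200724 0.24923847 0.085     ]]
```

Both views agree on the axis at about (0.610, -0.248), and the fitted plate radius of 55–56 mm matches the given 112 mm diameter. I'll move above it and refine with the wrist camera.

Request:
servo_tool(
  targets=[
    [[85, -20, -41, -4, 0, 0, 0], [85, -20, -41, -4, 0, 0, 0], [85, -20, -41, -4, 0, 0, 0], [85, -20, -41, -4, 0, 0, 0], [85, -20, -41, -4, 0, 0, 0], [85, -20, -41, -4, 0, 0, 0], [85, -20, -41, -4, 0, 0, 0], [85, -20, -41, -4, 0, 0, 0]],
  ],
)

```text
t: 0.95
ee_pos: [0.478, -0.3794, 0.235]
orientation: [0.814, -0.581, -0.0, -0.0]
wrist_force: [0.2, 0.0, -0.4]
grip_width: 0.085
```

Request:
servo_tool(
  targets=[
    [[85, -20, -41, -2, 0, 0, 0], [85, -20, -41, 0, 0, 0, 0], [85, -20, -41, 0, 0, 0, 0], [85, -20, -41, 0, 0, 0, 0], [85, 0, 0, 0, 0, 0, 0.14], [85, 0, 0, 0, 0, 0, 0.14], [85, 0, 0, 0, 0, 0, 0.14], [85, 0, 0, 0, 0, 0, 0.14]],
  ],
)

```text
t: 1.75
ee_pos: [0.6063, -0.2517, 0.2364]
orientation: [-0.619, 0.785, 0.0, -0.0]
wrist_force: [0.3, 0.5, -0.5]
grip_width: 0.0849
```

Request:
servo_tool(
  targets=[
    [[85, 0, 0, 0, 0, 0, 0.07], [85, 0, 0, 0, 0, 0, 0], [85, 0, 0, 0, 0, 0, 0]],
  ],
)

```text
t: 2.05
ee_pos: [0.6062, -0.2522, 0.2368]
orientation: [-0.594, 0.804, 0.0, -0.0]
wrist_force: [-0.0, -1.1, -0.1]
grip_width: 0.0848
```

```bash
python3 - <<'E'
from station import r
import cv2,pickle
s=r.sense();print(s["t"],s["q"],s["ee_pos"],s["orientation"])
i=r.get_image("wrist");pickle.dump((s,i),open("im1.pkl","wb"));cv2.imwrite("pics/w1.png",i["pixels"])
E
```

```text
2.05 [-4.32136075e-01  2.11712582e-01  1.60593657e+00 -2.35808156e-05
  1.32452002e+00  1.43706916e+00] [ 0.60618116 -0.25216493  0.23675792] [-5.94140403e-01  8.04361298e-01  2.47121745e-04 -1.48842139e-04]
```

View pics/w1.png

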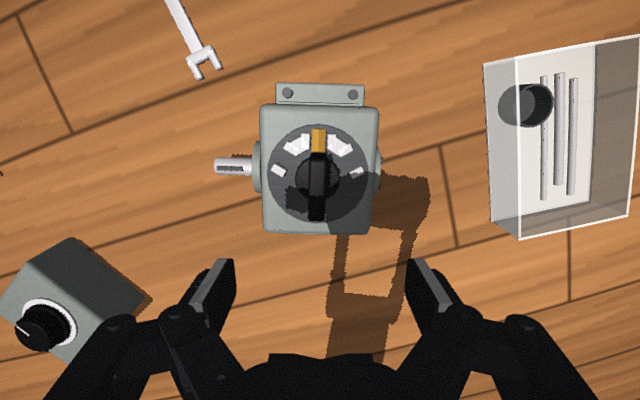

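The gearbox is centred: bar at about (317,190), brass pin at (318,140), shaft at (233,167) on the left. The dial box is well away at the lower left. Zooming in to measure.

```bash
python3 - <<'E'
import pickle
from h import *
s,i=pickle.load(open("im1.pkl","rb"))
z=cv2.resize(i["pixels"][80:240,205:395],None,fx=3.7,fy=3.7,interpolation=cv2.INTER_CUBIC);cv2.imwrite("pics/w1z.png",z)
hsv=cv2.cvtColor(i["pixels"],cv2.COLOR_BGR2HSV)
m=cv2.inRange(hsv,(15,120,80),(32,255,255));m[:110]=0;m[165:]=0;m[:,:290]=0;m[:,350:]=0
n,l,st,c=cv2.connectedComponentsWithStats(m);print(st[1:],c[1:])
E
```

```text
[[311 129  15  24 326]] [[318.2791411  140.20245399]]
```

View pics/w1z.png

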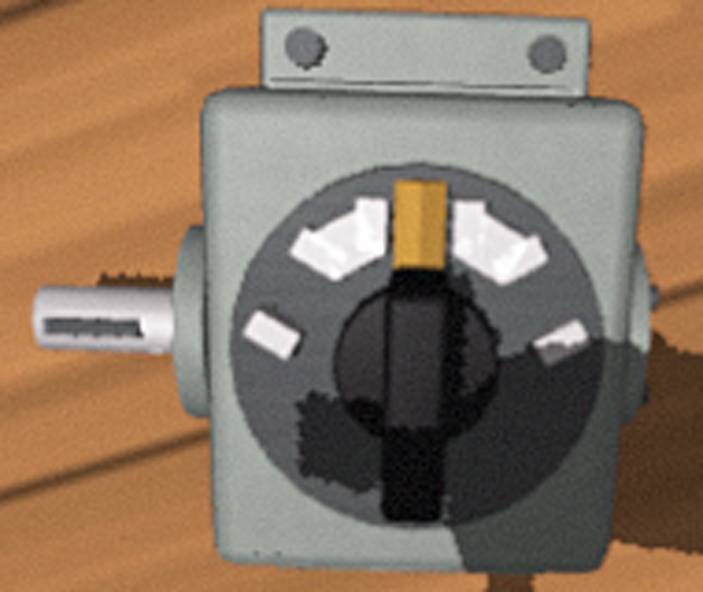

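```bash
python3 - <<'E'
import pickle
from h import *
s,i=pickle.load(open("im1.pkl","rb"))
A=lambda p:[(205+x/3.7-.36,80+y/3.7-.36) for x,y in p]
t=onz(i,A([(388,275),(440,275),(383,518),(443,518)]),.145,s);print(t)
a=(t[0]+t[1])/2;b=(t[2]+t[3])/2;print("bar",(a+b)/2,np.linalg.norm(a-b),np.degrees(np.arctan2(*(a-b)[1::-1])))
p=onz(i,A([(421,182),(419,265)]),.106,s);print("pin",p,np.degrees(np.arctan2(*(p[0]-p[1])[1::-1])))
P=onz(i,A([(420,163),(330,186),(270,240),(232,340),(240,410),(300,495),(602,340),(590,270),(540,205),(480,173)]),.086,s)[:,:2]
c=np.linalg.lstsq(np.c_[2*P,np.ones(len(P))],(P**2).sum(1),rcond=None)[0];print("plate",c[:2],np.sqrt(c[2]+c[:2]@c[:2]))
x=p[0,:2]-c[:2];print("tip",np.linalg.norm(x),np.degrees(np.arctan2(x[1],x[0])))
h=onz(i,A([(205,110),(220,550),(642,115),(605,565)]),.08,s);print(h)
sh=onz(i,A([(40,318),(165,320)]),.05,s);print(sh,np.linalg.norm(sh[0]-sh[1]),np.degrees(np.arctan2(*(sh[0]-sh[1])[1::-1])))
q=s["orientation"];X=Ro.from_quat(q).as_matrix();print("toolx",np.degrees(np.arctan2(X[1,0],X[0,0])))
for cc in (c[:2],((a+b)/2)[:2]):print("shift tool mm",X.T@np.r_[cc-s["ee_pos"][:2],0]*1000)
E
```

```text
[[ 0.64389644 -0.25288095  0.145     ]
 [ 0.64027814 -0.26463633  0.145     ]
 [ 0.58528837 -0.23280454  0.145     ]
 [ 0.58081122 -0.2473713   0.145     ]]
bar [ 0.61256854 -0.24942328  0.145     ] 0.061919477086151135 -17.54965774915808
pin [[ 0.65897653 -0.26548314  0.106     ]
 [ 0.63804835 -0.25843925  0.106     ]] -18.60193029357922
plate [ 0.60865947 -0.24897669] 0.05597459759950455
tip 0.05295535321756456 -18.16201800882579
[[ 0.69414269 -0.2121295   0.08      ]
 [ 0.56561219 -0.16891805  0.08      ]
 [ 0.6563894  -0.33013925  0.08      ]
 [ 0.52423161 -0.28566054  0.08      ]]
[[ 0.64982281 -0.13138273  0.05      ]
 [ 0.63688875 -0.17061461  0.05      ]] 0.04130896110576635 71.75352176022838
toolx -107.09724212449146
shift tool mm [-3.77595658e+00 -1.43146389e+00 -6.17583575e-04]
shift tool mm [-4.49834182e+00 -5.29907477e+00 -2.80004741e-03]
```

All the checks agree: pin tip radius 53 mm, plate radius 56 mm, bar length 62 mm, yaw about -18°, and the shaft at pin + 90°. Descending now.

Request:
servo_tool(
  targets=[
    [[85, -4, -2, 10, 0, 0, 0.016], [85, 0, 0, 30, 0, 0, 0], [85, 0, 0, 30, 0, 0, 0], [85, 0, 0, 30, 0, 0, 0], [85, 0, 0, 20, 0, 0, 0], [85, 0, 0, 8, 0, 0, 0], [85, 0, 0, 0, 0, 0, 0], [85, 0, 0, 0, 0, 0, 0]],
  ],
)

```text
t: 2.9
ee_pos: [0.6102, -0.2492, 0.11]
orientation: [-0.587, 0.81, -0.001, 0.0]
wrist_force: [0.3, -0.0, 0.0]
grip_width: 0.0853
```

```bash
python3 - <<'E'
from station import r
import cv2,numpy as np
s=r.sense();print(s["t"],s["q"],s["ee_pos"],s["wrist_force"])
a=r.get_image("scene")["pixels"][200:360,160:340];b=r.get_image("side")["pixels"][70:230,230:410]
cv2.imwrite("pics/d1.png",cv2.resize(np.hstack([a,b]),None,fx=2.2,fy=2.2,interpolation=cv2.INTER_CUBIC))
E
```

```text
2.9 [-4.25550418e-01  3.02355774e-01  1.73257590e+00  4.51250768e-05
  1.10528898e+00  1.46134755e+00] [ 0.61019012 -0.24921163  0.10996363] [ 0.31806815 -0.030476    0.0489127 ]
```

View pics/d1.png

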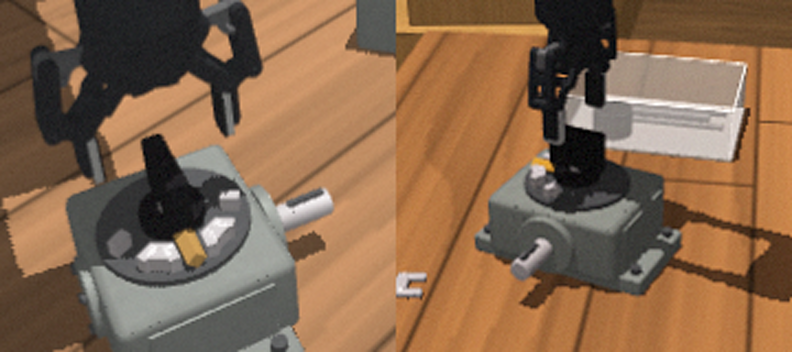

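The jaws straddle the bar, with no contact force. I'll close with a moderate grip.

Request:
servo_tool(
  grip_force=60,
  targets=[
    [[30, 0, 0, 0, 0, 0, 0], [10, 0, 0, 0, 0, 0, 0], [5, 0, 0, 0, 0, 0, 0], [5, 0, 0, 0, 0, 0, 0], [5, 0, 0, 0, 0, 0, 0], [5, 0, 0, 0, 0, 0, 0], [5, 0, 0, 0, 0, 0, 0], [5, 0, 0, 0, 0, 0, 0]],
  ],
)

```text
t: 3.8
ee_pos: [0.6094, -0.2494, 0.1095]
orientation: [-0.587, 0.81, -0.0, -0.0]
wrist_force: [-1.6, -1.7, 2.8]
grip_width: 0.014
```

Request:
servo_tool(
  targets=[
    [[5, 0, 0, -3, 0, 0, 0], [5, 0, 0, -4, 0, 0, 0], [5, 0, 0, -4, 0, 0, 0], [5, 0, 0, -4, 0, 0, 0], [5, 0, 0, -3, 0, 0, 0], [5, 0, 0, 0, 0, 0, 0], [5, 0, 0, 0, 0, 0, 0]],
  ],
)

```text
t: 4.5
ee_pos: [0.6091, -0.2491, 0.1268]
orientation: [-0.587, 0.81, 0.0, -0.0]
wrist_force: [1.2, -5.0, -8.8]
grip_width: 0.0139
```

```bash
python3 - <<'E'
from station import r
import cv2,numpy as np
s=r.sense();print(s["t"],s["q"],s["ee_pos"],s["wrist_force"],s["torque"],s["grip_width"])
a=r.get_image("scene")["pixels"][200:360,160:340];b=r.get_image("side")["pixels"][70:230,230:410]
cv2.imwrite("pics/d2.png",cv2.resize(np.hstack([a,b]),None,fx=2.2,fy=2.2,interpolation=cv2.INTER_CUBIC))
E
```

```text
4.5 [-4.25846619e-01  2.87244583e-01  1.71901666e+00 -3.67049726e-04
  1.13586690e+00  1.46131849e+00] [ 0.60912374 -0.24909618  0.12681188] [ 1.22125368 -5.04565741 -8.79776586] [-0.81162064 -0.26873792 -0.01975354] 0.013943701849030665
```

View pics/d2.png

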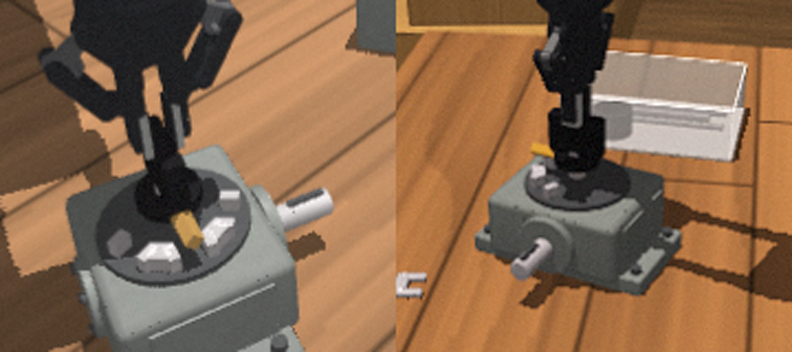

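The bar is up about 17 mm: the brass pin stands visibly above the arc, and the downward force of 9 N fits the spring. Now I'll turn it counter-clockwise seen from above, which is -z in the tool frame.

Request:
servo_tool(
  targets=[
    [[5, 0, 0, 0, 0, 0, -0.13], [5, 0, 0, 0, 0, 0, -0.13], [5, 0, 0, 0, 0, 0, -0.13], [5, 0, 0, 0, 0, 0, -0.13]],
  ],
)

```text
t: 5.0
ee_pos: [0.6091, -0.2492, 0.1267]
orientation: [0.777, -0.629, -0.0, 0.0]
wrist_force: [0.7, -5.0, -9.7]
grip_width: 0.0142
```

Request:
servo_tool(
  targets=[
    [[5, 0, 0, 0, 0, 0, -0.13], [5, 0, 0, 0, 0, 0, -0.13], [5, 0, 0, 0, 0, 0, -0.13], [5, 0, 0, 0, 0, 0, -0.135], [5, 0, 0, 0, 0, 0, 0], [5, 0, 0, 0, 0, 0, 0]],
  ],
)

```text
t: 5.6
ee_pos: [0.6091, -0.2493, 0.1267]
orientation: [0.913, -0.409, -0.0, 0.0]
wrist_force: [0.7, -5.5, -10.1]
grip_width: 0.0138
```

```bash
python3 - <<'E'
from station import r
from h import *
s=r.sense();print(s["t"],s["ee_pos"],s["wrist_force"],s["torque"],s["grip_width"])
X=Ro.from_quat(s["orientation"]).as_matrix();print("toolx",np.degrees(np.arctan2(X[1,0],X[0,0])))
a=r.get_image("scene")["pixels"][200:360,160:340];b=r.get_image("side")["pixels"][70:230,230:410]
cv2.imwrite("pics/d3.png",cv2.resize(np.hstack([a,b]),None,fx=2.2,fy=2.2,interpolation=cv2.INTER_CUBIC))
E
```

```text
5.6 [ 0.60908526 -0.2493256   0.12673708] [  0.71797915  -5.47260764 -10.09750985] [-0.97204844 -0.23234403 -0.02788164] 0.0137691896509171
toolx -48.2299364561436
```

View pics/d3.png

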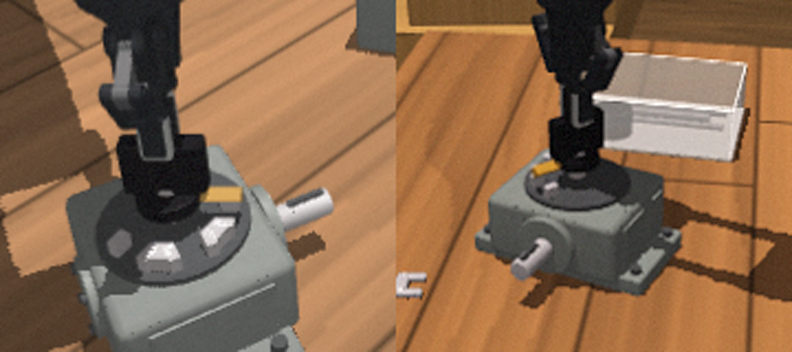

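The pin is now over the shaft-side notch (turned 59.8°). Lowering it under grip.

Request:
servo_tool(
  targets=[
    [[5, 0, 0, 4, 0, 0, 0], [5, 0, 0, 4, 0, 0, 0], [5, 0, 0, 4, 0, 0, 0], [5, 0, 0, 4, 0, 0, 0], [5, 0, 0, 1.5, 0, 0, 0], [5, 0, 0, 0, 0, 0, 0], [5, 0, 0, 0, 0, 0, 0]],
  ],
)

```text
t: 6.4
ee_pos: [0.6092, -0.2494, 0.1097]
orientation: [0.913, -0.409, -0.0, 0.0]
wrist_force: [0.8, -4.4, -7.0]
grip_width: 0.0139
```

```bash
python3 - <<'E'
from station import r
from h import *
s=r.sense();print(s["t"],s["ee_pos"],s["wrist_force"],s["torque"],s["grip_width"])
a=r.get_image("scene")["pixels"][200:360,160:340];b=r.get_image("side")["pixels"][70:230,230:410]
cv2.imwrite("pics/d4.png",cv2.resize(np.hstack([a,b]),None,fx=2.2,fy=2.2,interpolation=cv2.INTER_CUBIC))
E
```

```text
6.4 [ 0.60920533 -0.2493578   0.1097196 ] [ 0.82326922 -4.37760294 -7.04571482] [-0.92364848 -0.07598651 -0.02280745] 0.013868121449683924
```

View pics/d4.png

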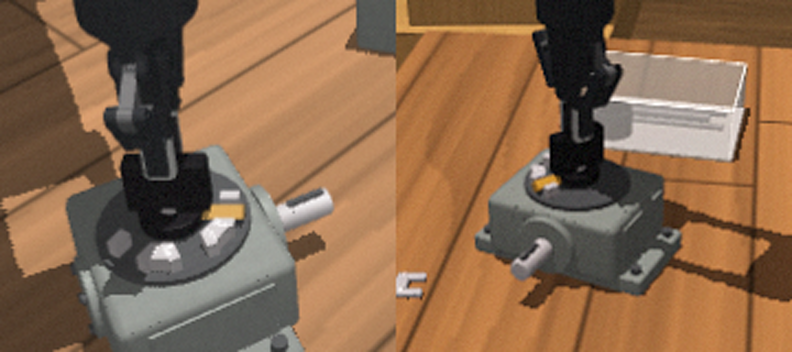

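The pin is in the notch, but the arm still carries about 7 N. I'll ease it down 2 mm more, then open.

Request:
servo_tool(
  targets=[
    [[5, 0, 0, 2, 0, 0, 0], [5, 0, 0, 0, 0, 0, 0], [25, 0, 0, 0, 0, 0, 0], [60, 0, 0, 0, 0, 0, 0], [85, 0, 0, 0, 0, 0, 0], [85, 0, 0, 0, 0, 0, 0], [85, 0, 0, 0, 0, 0, 0], [85, 0, 0, 0, 0, 0, 0]],
  ],
)

```text
t: 7.3
ee_pos: [0.6095, -0.2488, 0.1076]
orientation: [0.913, -0.409, -0.0, -0.0]
wrist_force: [-0.3, -0.4, 0.3]
grip_width: 0.085
```

Request:
servo_tool(
  targets=[
    [[85, 0, 0, -15, 0, 0, 0], [85, 0, 0, -30, 0, 0, 0], [85, 0, 0, -40, 0, 0, 0], [85, 0, 0, -40, 0, 0, 0], [85, 0, 0, 0, 0, 0, 0], [85, 0, 0, 0, 0, 0, 0]],
  ],
)

```text
t: 7.9
ee_pos: [0.6107, -0.2496, 0.2358]
orientation: [0.913, -0.409, 0.002, -0.0]
wrist_force: [0.4, 0.2, 0.3]
grip_width: 0.0849
```

```bash
python3 - <<'E'
from station import r
from h import *
import pickle
s=r.sense();print(s["t"],s["ee_pos"],s["wrist_force"],s["grip_width"])
w=r.get_image("wrist");S=r.get_image("scene")
pickle.dump((s,w,S),open("im2.pkl","wb"))
X=Ro.from_quat(s["orientation"]).as_matrix()
a=S["pixels"][200:360,160:340];b=r.get_image("side")["pixels"][70:230,230:410]
cv2.imwrite("pics/d5.png",cv2.resize(np.hstack([a,b]),None,fx=2.2,fy=2.2,interpolation=cv2.INTER_CUBIC))
cv2.imwrite("pics/w5.png",w["pixels"])
E
```

```text
7.9 [ 0.61068885 -0.24955423  0.23583991] [0.37310013 0.17998238 0.33810335] 0.08492983306248184
```

View pics/d5.png

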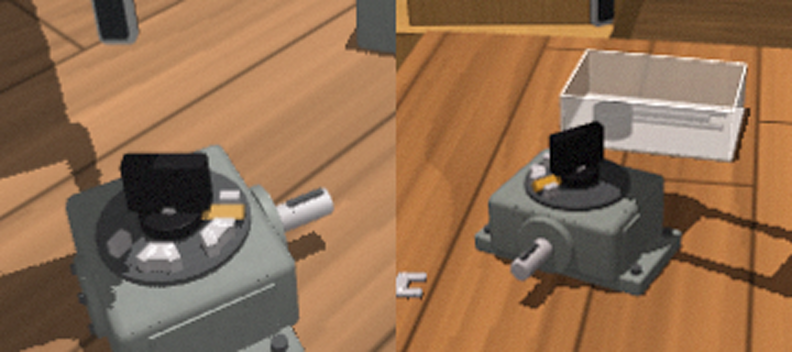

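View pics/w5.png

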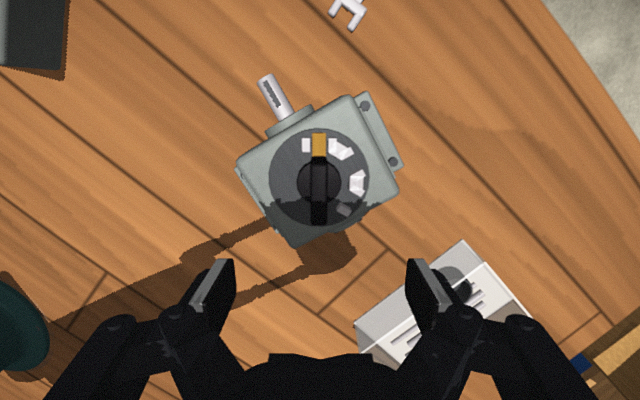

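The pin sits between the teeth on the shaft side. Before handing in, I'll check the angle, and the height by triangulating the pin.

```bash
python3 - <<'E'
import pickle
from h import *
s,w,S=pickle.load(open("im2.pkl","rb"));s1,w1=pickle.load(open("im1.pkl","rb"));S1=pickle.load(open("im0.pkl","rb"))["scene"]
def cen(im,x0,x1,y0,y1):
    h=cv2.cvtColor(im["pixels"],cv2.COLOR_BGR2HSV);m=cv2.inRange(h,(15,150,80),(32,255,255))
    k=np.zeros_like(m);k[y0:y1,x0:x1]=m[y0:y1,x0:x1];M=cv2.moments(k,True);return M["m10"]/M["m00"],M["m01"]/M["m00"],M["m00"]
ax=np.array([.609,-.249])
for n,ss,a,b,bw,bs in(("before",s1,w1,S1,(305,332,125,160),(238,258,302,325)),("after",s,w,S,(305,332,125,160),(245,275,285,302))):
    p=cen(a,*bw);q=cen(b,*bs)
    c1,v1=ray(a,p[:2],ss);c2,v2=ray(b,q[:2]);v1,v2=v1[0],v2[0]
    l=np.linalg.lstsq(np.c_[v1,-v2],c2-c1,rcond=None)[0];P=(c1+l[0]*v1+c2+l[1]*v2)/2
    Z=onz(a,p[:2],.104,ss)[0];d=Z[:2]-ax
    print(n,p,q,P,np.linalg.norm(c1+l[0]*v1-c2-l[1]*v2),"ang",np.degrees(np.arctan2(d[1],d[0])))
E
```

```text
before (318.22082018927443, 140.12618296529968, 317.0) (246.0, 314.0, 1.0) [ 0.64613977 -0.26176328  0.08850087] 0.001159272495015978 ang -18.244806289221792Traceback (most recent call last):
  File "<stdin>", line 9, in <module>
  File "<stdin>", line 6, in cen
ZeroDivisionError: float division by zero
```

Saturation in the scene view is lower, so I'll loosen the mask.

```bash
python3 - <<'E'
import pickle
from h import *
s,w,S=pickle.load(open("im2.pkl","rb"));s1,w1=pickle.load(open("im1.pkl","rb"));S1=pickle.load(open("im0.pkl","rb"))["scene"]
def cen(im,x0,x1,y0,y1):
    c=im["pixels"].astype(int);m=((c[...,2]-c[...,0]>45)).astype(np.uint8)
    k=np.zeros_like(m);k[y0:y1,x0:x1]=m[y0:y1,x0:x1];M=cv2.moments(k,True);return M["m10"]/M["m00"],M["m01"]/M["m00"],M["m00"]
ax=np.array([.609,-.249])
for n,ss,a,b,bw,bs in(("before",s1,w1,S1,(305,332,125,160),(236,258,300,325)),("after",s,w,S,(305,332,125,160),(250,273,288,304))):
    p=cen(a,*bw);q=cen(b,*bs)
    c1,v1=ray(a,p[:2],ss);c2,v2=ray(b,q[:2]);v1,v2=v1[0],v2[0]
    l=np.linalg.lstsq(np.c_[v1,-v2],c2-c1,rcond=None)[0];P=(c1+l[0]*v1+c2+l[1]*v2)/2
    Z=onz(a,p[:2],.104,ss)[0];d=Z[:2]-ax
    print(n,p,q,P,np.linalg.norm(c1+l[0]*v1-c2-l[1]*v2),"ang",np.degrees(np.arctan2(d[1],d[0])))
E
```

```text
before (318.0524781341108, 140.35860058309038, 343.0) (246.21794871794873, 312.0769230769231, 156.0) [ 0.64660898 -0.26147729  0.09267581] 0.0006074274020900063 ang -18.016588838692034
after (318.48955223880597, 144.46567164179103, 335.0) (261.7280701754386, 295.9736842105263, 114.0) [ 0.63761486 -0.22255809  0.09095651] 0.0015071309242770089 ang 42.75660526715142
```

The turn measures 60.8° (1.06 rad). The pin height matches the down state before the move to within the measuring error of about 2 mm. The robot is clear, so I'll hand in.

```bash
python3 - <<'E'
from station import r
print(r.sense()["t"]); print(r.job_done())
E
```

```text
8.05
the job is handed in; nothing more can be done
None
```

The bar handle is now in the notch on the output-shaft side and down, and the job was handed in at about 8 s of the 32 s allowed. I gripped the bar, pulled it up about 17 mm, turned it about 60° counter-clockwise, lowered it into the notch, released it and backed off.

- **Angle:** the wrist camera shows the pin turned 60.8° (1.06 rad, wanted 0.90 to 1.20), lying between the teeth on the shaft side.
- **Height:** the triangulated pin height is 91 mm after and 93 mm before, so the bar is down again to within my measuring error of about 2 mm. Both values read lower than the geometry implies (about 104 mm), because the two cameras see different faces of the pin, so I relied only on the comparison.
- **Grip:** the gripper read 14 mm on the 16 mm bar. I did not look into the difference, and the grip held throughout.
- **Contact:** after release the wrist force was about zero and the tool was about 90 mm above the bar. The arm never came near the dial, though I took no final measurement of its angle.

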